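# Wedge up the egg-drying board

### The arm

A 6-joint arm with a two-finger parallel gripper is mounted at the origin on the work surface. World frame = base frame: x ahead of the robot, y to its left, z up, the work surface at z = 0. Lengths are in m, angles in rad, forces in N, time in s.
With the tool pointing down it reaches from about 0.375 to 0.975 m from the base axis. Payload 3.8 kg.
Tool frame: the origin (TCP) lies midway between the tips of the shut fingers; the grasp point (between the pads) lies 19 mm behind it (bot.grip_point_offset is the z of the grasp point in the tool frame, in m); z points along the fingers, y is the line along which they close (so a half turn about z gives the same grasp; the last joint's range is limited). The gripper opens to 85 mm and grips with 20 to 120 N. Pads are 22 mm wide; open, the fingers measure 114 mm over their backs; the gripper's body (76 mm by 85 mm) begins 54 mm behind the grasp point. The pads swing forward as they close: fully open they stand 13 mm farther back than shut.
Start: joints at [1.084, 0.264, 1.604, -0, 1.274, -0.037], TCP at [0.293, 0.608, 0.231] pointing down, gripper open.
Joint ranges: [-2.63, 2.63], [-0.94, 2.18], [0.31, 2.57], [-1.31, 4.45], [0, 2.66], [-2.55, 2.55]. Speed limits (rad/s): [2.57, 2.57, 3.14, 3.14, 3.14, 3.14].

### API

Orientations are given as a rotation vector (axis times angle).
In Python, from workcell import sensors, optics, order, bot gives the robot as it stands.
- The arm moves only by the tool play_rows, never from a script. Its argument "commands" is a list of rows, each a list of 6 numbers: the shift along the tool's x, y, z in cm, then the turn, a rotation vector about the tool's x, y, z in rad. In form: [[dx, dy, dz, wx, wy, wz], ...]. A call has 1 to 5 rows; each row shifts and turns the commanded pose from where the row before left it, along the tool's axes as they then stand; what a row does not reach is not made up. A row lasts 1/12 s, in which the tool goes at most 41.7 mm and 7.16 degrees, less where a joint would pass 70% of its speed; a pose out of reach is approached as far as the arm can. A call with a gripper value outside its range is refused whole. "grip" is the closure, from 0 (fully open) to 1 (shut), set as the call begins (left out, the last holds). The fingers move at their own pace and stop on an object; "force" is the grip in N (left out, the last holds). Time passes only in rows, so rows that do not move let the fingers close. It gives the time, the measured TCP pose, the force, the opening and the grip force at its end, in the units of the state.
- sensors.read_state(): the state, without advancing time (a new reading comes with each control period).
- optics.read_camera(name): name is "scene" or "top"; returns the picture (480x640x3 uint8, red, green, blue); there is no depth.
- optics.camera_info(name): a dict with "mtx" (3x3 intrinsics, pixels), "k1" (the pictures are not rectified: a ray, as slopes to the right and down, at radius r is drawn at 1 + k1 r^2 times it, then the intrinsics apply), "R" (3x3) and "t" (3): a world point X has camera coordinates R X + t. Camera axes: x right, y down, z forward; pixel columns grow to the right and rows downward; lengths in m; the calibration is good to about 2 mm. A picture is of the moment at which its call begins. camera_info takes no time and is no camera call.
- order.finish_job(): hands the job in; it is judged then, once.
The state is a dict: "time": time; "q": joint angles; "joint_vel": joint speeds; "joint_torque": joint torques, N m; "tool_pos": TCP position; "tcp_rot": TCP orientation; "wrist_force": force on the tool from outside, world axes, zero at the start; "torque": the same for the moment, N m; "width": opening from 0.0 (shut) to 1.0 (fully open); "grip_force": force on a finger pad.
Only numpy, scipy, OpenCV 4.12 (cv2) and the standard library are available. Lean on these libraries where they do the work, as an engineer would, in place of code of your own. Each camera call takes 0.05 s, during which the arm holds its last target. There are 200 camera calls.

### The job

First put the rejected wedge, the one with the red tag, flat in the red reject tray and let go of it. Then grip the green-tagged wedge by its heel and slide it flat along the table, thin end first and straight in, under the front edge of the egg-drying board between the two base rails, until that edge has just lifted off the base, about 5 mm and at no time more than 10 mm. Finish there still gripping the wedge, with the board's front carried by the wedge alone and the arm not touching the stand, and leave everything else on the table where it is.

Things in the scene. Friction and masses are not known exactly. Their poses are not given: they have to be found in the camera images.
- wedge_red: A wooden leveling wedge with a red tag, 120 mm long, 30 mm wide. Origin: centre of its underside; x points to the thin end, z up. Heel: a block 30 long, 30 wide, 50 high, from x = -60 to -30 mm (centre x = -45), to be gripped across its width (along y) with the fingers from above; red square on its top. Ramp: top face falls straight from 28 mm high at x = -30 mm to 4 mm at the thin end, x = +60 mm (1 mm of height per 3.75 mm). About 80 g. Rejected: goes in the tray.
- wedge_green: A wooden leveling wedge with a green tag, 120 mm long, 30 mm wide. Origin: centre of its underside; x points to the thin end, z up. Heel: a block 30 long, 30 wide, 50 high, from x = -60 to -30 mm (centre x = -45), to be gripped across its width (along y) with the fingers from above; green square on its top. Ramp: top face falls straight from 28 mm high at x = -30 mm to 4 mm at the thin end, x = +60 mm (1 mm of height per 3.75 mm). About 80 g. The good one, to be used.
- reject_tray: Red open tray, fixed to the table: outside 100 mm along its x, 160 mm along its y, 22 mm high; walls and floor 5 mm thick. Origin: centre of its underside.
- stand: Grey base of the egg-drying stand, fixed to the table, 220 mm deep (x) by 200 mm wide (y). Origin: centre of its underside; x points from the open front to the hinge at the back, so the wedge is pushed along +x. Two rails 25 mm wide, 16 mm high run along its sides (y = +-75 to +-100 mm) and a cross rail along the back; the 150 mm between the rails is free down to the table and open at the front.
- lip (a point): Middle of the lower front edge (blue face) of the wooden board, 110 mm in front of the stand's origin; 16 mm above the table with the board down, 21 mm wanted. Board: 220 deep, 200 wide, 14 mm thick, 0.6 to 1.1 kg, on a free hinge 210 mm behind this edge (falls back if let go); six eggs fixed on it, tops 71 mm above its underside, the nearest 77 mm behind the edge.
- cup: Bystander, leave it where it is. Green paint cup, 72 mm across, 50 mm high; origin centre of its underside.
- glass: Bystander, leave it where it is. Amber glass, 60 mm across, 75 mm high; origin centre of its underside.
- marker_orange: Bystander, leave it where it is. Black marker with orange cap, 135 mm long, 15 mm thick, lying; origin near its middle, underside.
- marker_blue: Bystander, leave it where it is. Black marker with blue cap, 135 mm long, 15 mm thick, lying; origin near its middle, underside.

How it is judged:
On the way, in this order (a step that is already met when the one before it is completed fails the run):
1. the red-tagged wedge lies flat in the reject tray, released (horizontal distance between wedge_red and reject_tray below 0.06 m and height (world z) of wedge_red below 0.012 m and angle between wedge_red's own z axis and vertical below 0.15 rad and contact force between the fingers and wedge_red below 0.1 N and linear speed of wedge_red below 0.03 m/s), for 0.3 s.
2. the gripped green-tagged wedge has lifted the board's front edge off the base (height (world z) of lip between 0.018 and 0.024 m and contact force between wedge_green and stand above 0.5 N and contact force between the fingers and wedge_green above 2 N), for 0.3 s.
At the end, for the whole second after the job is handed in: Board edge stays 2 to 8 mm above rest, on the green wedge (over 0.5 N), itself gripped (over 2 N), on the table within 6 mm, tilt under 0.12 rad, straight within 0.35 rad; arm off the stand. Red wedge released, flat in the tray, centre within 60 mm of its centre (all of step 1 and all of step 2 and contact force between each of the arm, the fingers and stand below 0.3 N and height (world z) of wedge_green below 0.006 m and angle between wedge_green's own z axis and vertical below 0.12 rad and angle between the x axis of wedge_green and the x axis of stand, either way round below 0.35 rad); the arm keeps its last pose, push and grip.
It fails at once if the board's front edge raised more than 10 mm (height (world z) of lip above 0.0265 m).
It fails at once if a bystander moved more than 30 mm (distance of any of cup, glass, marker_orange, marker_blue from where it was at the start of the episode above 0.03 m).
It also fails if it takes over 67 s, if anything falls off the work surface, if the arm or the gripper's body presses on something with over 40 N, if the wrist force passes 120 N, or if a joint passes its speed limit or range.

## Working session

There is one attempt and no reset: what is moved stays moved. The work goes in short steps, Python scripts to look and compute and a tool call to move; the robot and the scene stay as the last step left them, time stands still between calls to the robot, and variables do not carry over. Pictures are saved under pics/ and viewed, at most 10 in all, crops included, and the job is handed in when it is done.

Besides the shell and the picture viewer there is one more tool, called after "Emit:" as a command line: name --pt "numbers of a row" for each row, then --argument value for the rest. play_rows: Moves the arm, as the interface text tells. Its arguments: {"type":"object","properties":{"commands":{"type":"array","items":{"type":"array","items":{"type":"number"}}},"grip":{"type":"number"},"force":{"type":"number"}},"required":["commands"]}

```bash
mkdir -p pics
cat > h.py <<'E'
import numpy as np, cv2
from workcell import sensors, optics, order, bot
def cam(n):
    c=optics.camera_info(n); return {k:np.array(v,float) for k,v in c.items() if k in('mtx','k1','R','t')}
def ray(n,px):
    c=cam(n); d=cv2.undistortPoints(np.array(px,float).reshape(-1,1,2),c['mtx'],np.array([float(c['k1']),0,0,0,0])).reshape(-1,2) if 0 else None
    p=np.array(px,float).reshape(-1,2); m=c['mtx']
    y=(p[:,1]-m[1,2])/m[1,1]; x=(p[:,0]-m[0,2]-m[0,1]*y)/m[0,0]
    rd=np.hypot(x,y); r=rd.copy()
    for _ in range(30): r=rd/(1+float(c['k1'])*r*r)
    s=np.where(rd>0,r/np.maximum(rd,1e-12),1)
    v=np.c_[x*s,y*s,np.ones(len(x))]
    return -c['R'].T@c['t'], v@c['R']
def plane(n,px,z):
    o,v=ray(n,px); return o+v*((z-o[2])/v[:,2])[:,None]
def proj(n,X):
    c=cam(n); q=np.array(X,float).reshape(-1,3)@c['R'].T+c['t']; u=q[:,:2]/q[:,2:]
    u=u*(1+float(c['k1'])*(u**2).sum(1))[:,None]
    return (np.c_[u,np.ones(len(u))]@c['mtx'].T)[:,:2]
def save(n,f):
    im=optics.read_camera(n); cv2.imwrite('pics/'+f,cv2.cvtColor(im,cv2.COLOR_RGB2BGR)); return im
E
python3 - <<'E'
from h import *
for n in('scene','top'):
    save(n,n+'0.png'); c=cam(n); print(n,-c['R'].T@c['t'],c['k1'],c['R'][2])
s=sensors.read_state(); print(s); print(bot.grip_point_offset)
E
```

```text
scene [ 0.96331909 -0.73084009  0.77644631] -0.04436363008318407 [-0.35777389  0.65580818 -0.66476573]
top [ 0.45751928 -0.00445703  1.37645882] -0.0243629645158046 [ 0.07467664 -0.01076269 -0.99714972]
{'time': 0.1, 'q': array([ 1.08409650e+00,  2.64615689e-01,  1.60525433e+00,  1.29570778e-05,
        1.27367742e+00, -3.68883626e-02]), 'joint_vel': array([-0.00134122, -0.00228266, -0.00278121,  0.00039455,  0.00124348,
       -0.00060749]), 'joint_torque': array([ 1.61334447e-03, -5.16707933e+01, -3.68588233e+01, -1.16605411e-04,
        6.28967100e-03,  2.03884547e-06]), 'tool_pos': array([0.29316978, 0.60727944, 0.23011925]), 'tcp_rot': array([-7.00510633e-01, -3.06196453e+00,  2.96041463e-03]), 'wrist_force': array([-0.28245953, -0.1143596 , -0.64549505]), 'torque': array([ 0.02312605, -0.00202078,  0.03354401]), 'grip_force': 0.0, 'width': 0.9984578095406009}
-0.0187
```

View pics/top0.png

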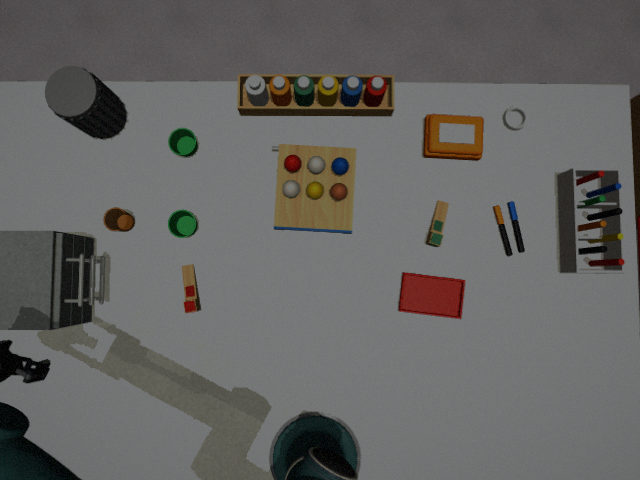

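View pics/scene0.png

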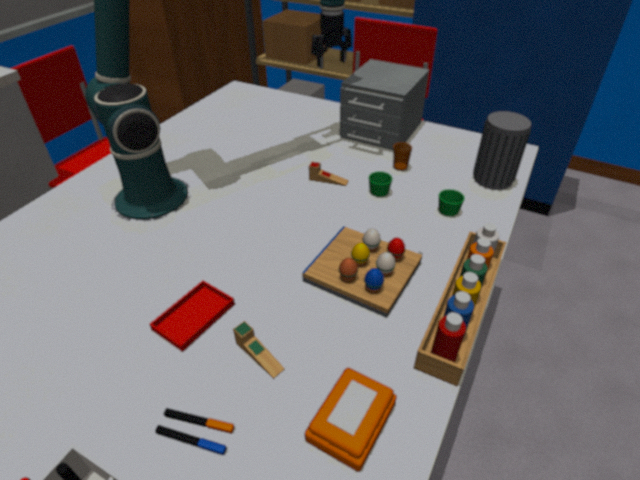

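The top view shows the red wedge with its heel near (191,306) and thin end near (187,266). The green wedge has its heel near (435,238) and thin end near (443,203). The tray is at (432,296), and the board's blue edge runs from about (275,229) to (352,233). Both wedges carry two tags, one on the heel top and one on the ramp.

```bash
cat > m.py <<'E'
from h import *
def blobs(im,lo,hi,roi,mn=8):
    hsv=cv2.cvtColor(im,cv2.COLOR_RGB2HSV)
    m=cv2.inRange(hsv,lo,hi)
    if lo[0]==0 and hi[0]<15 and lo[1]>=150: m|=cv2.inRange(hsv,(170,lo[1],lo[2]),(180,255,255))
    k=np.zeros_like(m); x0,x1,y0,y1=roi; k[y0:y1,x0:x1]=m[y0:y1,x0:x1]
    n,l,st,c=cv2.connectedComponentsWithStats(k)
    return [(c[i],st[i,4],l==i) for i in range(1,n) if st[i,4]>=mn]
E
python3 - <<'E'
from m import *
np.set_printoptions(precision=4,suppress=True)
T=optics.read_camera('top'); S=optics.read_camera('scene')
R=((0,150,60),(8,255,255)); G=((55,70,40),(90,255,255)); B=((105,90,50),(125,255,255)); W=((10,60,50),(25,200,255))
for nm,n,im,c,roi in [('red','top',T,R,(175,210,255,320)),('red','scene',S,R,(300,355,155,195)),('green','top',T,G,(415,460,195,255)),('green','scene',S,G,(225,290,315,380))]:
    for ce,a,_ in blobs(im,*c,roi,5): print(nm,n,ce,a,plane(n,ce,.05)[0],plane(n,ce,.02)[0])
for nm,n,im,c,roi,z in [('tray','top',T,R,(390,475,265,325),.022),('tray','scene',S,R,(145,240,275,355),.022),('blue','top',T,B,(265,365,222,240),.023),('wood','top',T,W,(265,365,140,240),.03),('redw','top',T,W,(175,210,255,320),.0),('greenw','top',T,W,(415,460,195,255),.0)]:
    for ce,a,m in blobs(im,*c,roi,20):
        pts=cv2.findNonZero(m.astype(np.uint8)); r=cv2.minAreaRect(pts); b=cv2.boxPoints(r)
        print(nm,n,ce,a,'\n',plane(n,b,z))
def big(im,x0,x1,y0,y1):return cv2.resize(im[y0:y1,x0:x1],(390,360),interpolation=cv2.INTER_CUBIC)
a=np.vstack([np.hstack([big(T,170,235,255,315),big(T,405,470,195,255)])])
cv2.imwrite('pics/c.png',a[...,::-1])
E
```

```text
red top [189.6444 290.9   ] 90 [0.4222 0.3109 0.05  ] [0.4214 0.3181 0.02  ]
red top [189.4779 305.9558] 113 [0.3849 0.3106 0.05  ] [0.3832 0.3177 0.02  ]
red scene [314.25   164.5357] 28 [0.3877 0.3074 0.05  ] [0.3639 0.3503 0.02  ]
red scene [325.4643 173.6429] 28 [0.4414 0.2777 0.05  ] [0.4199 0.3193 0.02  ]
green top [437.4714 225.2143] 70 [ 0.5887 -0.3098  0.05  ] [ 0.5917 -0.3167  0.02  ]
green top [436.1398 238.2688] 93 [ 0.5557 -0.306   0.05  ] [ 0.5579 -0.3128  0.02  ]
green scene [242.7128 328.4468] 94 [ 0.5553 -0.3063  0.05  ] [ 0.5385 -0.2888  0.02  ]
green scene [255.8632 347.3789] 95 [ 0.6047 -0.3323  0.05  ] [ 0.5898 -0.3159  0.02  ]
tray top [431.0546 294.9387] 2382 
 [[ 0.3738 -0.2121  0.022 ]
 [ 0.471  -0.2251  0.022 ]
 [ 0.4514 -0.3856  0.022 ]
 [ 0.3541 -0.3718  0.022 ]]
tray scene [191.8057 314.7568] 2821 
 [[ 0.3565 -0.3754  0.022 ]
 [ 0.3671 -0.1888  0.022 ]
 [ 0.4821 -0.2363  0.022 ]
 [ 0.4607 -0.4067  0.022 ]]
blue top [312.3547 229.4244] 172 
 [[ 0.5812  0.1047  0.023 ]
 [ 0.5874  0.1045  0.023 ]
 [ 0.5776 -0.0932  0.023 ]
 [ 0.5714 -0.0929  0.023 ]]
wood top [315.2821 189.5445] 5087 
 [[ 0.5881  0.1048  0.03  ]
 [ 0.8017  0.0948  0.03  ]
 [ 0.7911 -0.1063  0.03  ]
 [ 0.5774 -0.0938  0.03  ]]
redw top [188.9532 281.3168] 363 
 [[0.4894 0.3449 0.    ]
 [0.4907 0.3101 0.    ]
 [0.3719 0.3038 0.    ]
 [0.3706 0.3384 0.    ]]
greenw top [438.8085 216.1398] 329 
 [[ 0.5492 -0.2921  0.    ]
 [ 0.6618 -0.316   0.    ]
 [ 0.6549 -0.351   0.    ]
 [ 0.5424 -0.3268  0.    ]]
```

View pics/c.png

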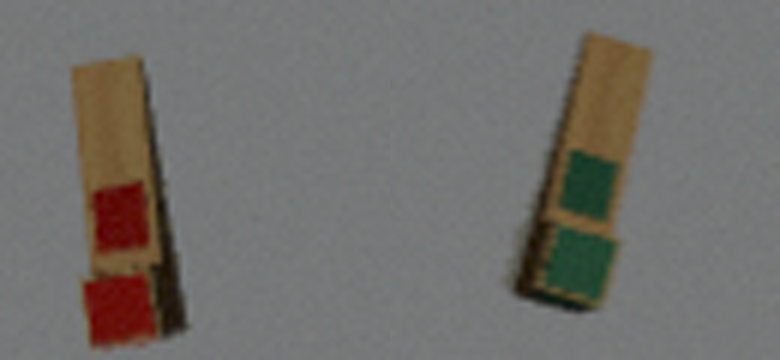

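The crop shows each heel-top tag next to its ramp tag. The thin-end middles are at top-view pixel (187.8,265.3) for red and (442.8,202.0) for green.

Run:
```python
from h import *
np.set_printoptions(precision=4,suppress=True)
for nm,h,e in [('red',[189.48,305.96],[187.8,265.3]),('green',[436.14,238.27],[442.8,202.])]:
    H=plane('top',h,.05)[0]; E=plane('top',e,.004)[0]; d=(E-H)[:2]
    print(nm,H,E,'len(105)',np.hypot(*d),'yaw',np.arctan2(d[1],d[0]))
from scipy.spatial.transform import Rotation as Ro
print(Ro.from_rotvec(sensors.read_state()['tcp_rot']).as_matrix())
```

```text
red [0.3849 0.3106 0.05  ] [0.4868 0.328  0.004 ] len(105) 0.10339064151328818 yaw 0.1688561916061879
green [ 0.5557 -0.306   0.05  ] [ 0.6545 -0.3353  0.004 ] len(105) 0.10307163731535611 yaw -0.28847556288987297
[[-0.9005  0.4348 -0.0007]
 [ 0.4348  0.9005 -0.0012]
 [ 0.0001 -0.0014 -1.    ]]
```

```bash
cat > plan.py <<'E'
from m import *
from scipy.spatial.transform import Rotation as Ro
np.set_printoptions(precision=4,suppress=True)
def plan(pose,target,n,rot=None):
    """pose=(x,y,z,a), a=world angle of tool y; prints n rows. translation even in world, tool kept pointing down"""
    x=np.array(pose,float); g=np.array(target,float); rows=[]
    for i in range(n):
        # residual split keeps rounding errors from adding up
        d=(g-x)/(n-i); a=x[3]; ty=np.array([np.cos(a),np.sin(a)]); tx=np.array([-ty[1],ty[0]])
        r=np.round([100*d[:2]@tx,100*d[:2]@ty,-100*d[2],0,0,-d[3]],2); rows.append([float(v) for v in r])
        x[:2]+=(r[0]*tx+r[1]*ty)/100; x[2]-=r[2]/100; x[3]-=r[5]
    print(rows,'->',x); return x
def now():
    s=sensors.read_state(); M=Ro.from_rotvec(s['tcp_rot']).as_matrix(); p=s['tool_pos']
    print('t',s['time'],'tilt',M[:,2]); return [*p,np.arctan2(M[1,1],M[0,1])]
E
python3 - <<'E'
from plan import *
print(plane('scene',[[342,138],[385,150],[412,134],[118,205]],0))
print(plane('top',[[95,330],[95,238]],0.),plane('top',[[52,330],[52,232]],.2))
p=now(); print(p)
x=plan(p,[.300,.43,.20,1.40],5)
x=plan(x,[.386,.310,.12,1.75],5)
x=plan(x,[.386,.310,.017,1.75],4)
E
```

```text
[[ 0.3511  0.5802  0.    ]
 [ 0.5179  0.5707  0.    ]
 [ 0.562   0.7216  0.    ]
 [-0.0612 -0.0765  0.    ]]
[[0.3196 0.5648 0.    ]
 [0.557  0.5726 0.    ]] [[0.3391 0.5773 0.2   ]
 [0.5557 0.5857 0.2   ]]
t 0.2 tilt [-0.0007 -0.0012 -1.    ]
[np.float64(0.29324744018882626), np.float64(0.6074692840362511), np.float64(0.23044422526741348), np.float64(1.1210077173208508)]
[[-1.66, -3.14, 0.61, 0.0, 0.0, -0.06], [-1.47, -3.23, 0.61, 0.0, 0.0, -0.05], [-1.31, -3.3, 0.61, 0.0, 0.0, -0.06], [-1.11, -3.38, 0.61, 0.0, 0.0, -0.05], [-0.95, -3.42, 0.6, 0.0, 0.0, -0.06]] -> [0.3   0.43  0.2   1.401]
[[-2.1, -2.08, 1.6, 0.0, 0.0, -0.07], [-1.95, -2.22, 1.6, 0.0, 0.0, -0.07], [-1.79, -2.35, 1.6, 0.0, 0.0, -0.07], [-1.62, -2.46, 1.6, 0.0, 0.0, -0.07], [-1.45, -2.57, 1.6, 0.0, 0.0, -0.07]] -> [0.386 0.31  0.12  1.751]
[[0.0, -0.0, 2.58, 0.0, 0.0, 0.0], [0.0, -0.0, 2.57, 0.0, 0.0, 0.0], [0.0, -0.0, 2.58, 0.0, 0.0, 0.0], [0.0, -0.0, 2.57, 0.0, 0.0, 0.0]] -> [0.386 0.31  0.017 1.751]
```

Emit:
play_rows --pt "-1.7 -3.1 0 0 0 -0.06" --pt "-1.5 -3.2 0 0 0 -0.05" --pt "-1.3 -3.3 0 0 0 -0.06" --pt "-1.1 -3.4 1 0 0 -0.05" --pt "-0.9 -3.4 2 0 0 -0.06" --grip 0 --force 40

```text
time: 0.62
tool_pos: [0.3016, 0.431, 0.2036]
tcp_rot: [0.261, 3.127, 0.007]
wrist_force: [0.7, 1.0, -1.1]
width: 0.998
grip_force: 0.0
```

Emit:
play_rows --pt "-2.1 -2.1 1.6 0 0 -0.07" --pt "-1.9 -2.2 1.6 0 0 -0.07" --pt "-1.8 -2.4 1.6 0 0 -0.07" --pt "-1.6 -2.5 1.6 0 0 -0.07" --pt "-1.5 -2.6 1.6 0 0 -0.07"

```text
time: 1.03
tool_pos: [0.3867, 0.3085, 0.1207]
tcp_rot: [-0.289, 3.128, 0.0]
wrist_force: [-0.0, 0.5, -0.2]
width: 0.994
grip_force: 0.0
```

Emit:
play_rows --pt "0 0 0 0 0 0" --pt "0 0 0 0 0 0"

```text
time: 1.2
tool_pos: [0.3861, 0.3081, 0.12]
tcp_rot: [0.276, -3.127, 0.002]
wrist_force: [-0.2, 0.9, 0.3]
width: 1.002
grip_force: 0.0
```

Run:
```python
from plan import *
p=now(); print(p)
x=plan(p,[.386,.310,.017,1.75],4)
T=save('top','t1.png')
cv2.imwrite('pics/t1c.png',cv2.resize(T[220:360,120:300],(720,560))[...,::-1])
```

```text
t 1.2 tilt [-0.0024 -0.0015 -1.    ]
[np.float64(0.3861044047544392), np.float64(0.30807224064811645), np.float64(0.12000186443657321), np.float64(1.7470600077983838)]
[[-0.01, 0.05, 2.58, 0.0, 0.0, -0.0], [-0.0, 0.05, 2.57, 0.0, 0.0, -0.0], [-0.01, 0.05, 2.58, 0.0, 0.0, -0.0], [-0.0, 0.04, 2.57, 0.0, 0.0, -0.0]] -> [0.386  0.31   0.017  1.7471]
```

View pics/t1c.png

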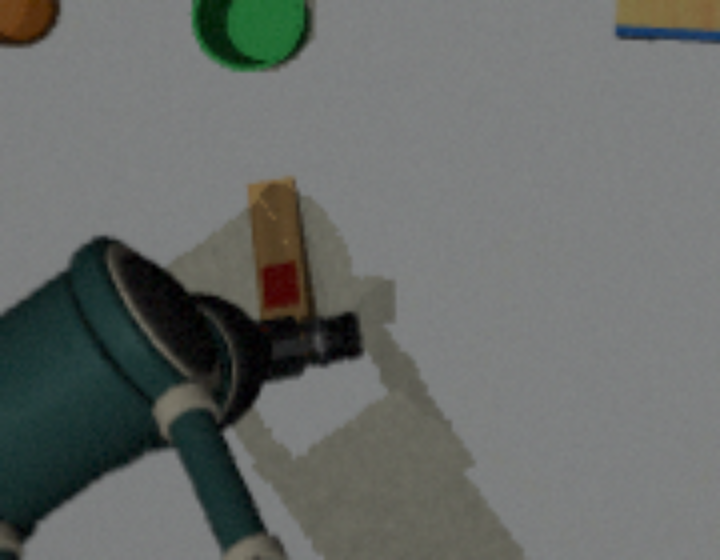

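The open gripper sits across the red wedge's heel, at crop (300,345). It is square to the wedge, so I'm descending.

Emit:
play_rows --pt "0 0 2.6 0 0 0" --pt "0 0.1 2.6 0 0 0" --pt "0 0 2.6 0 0 0" --pt "0 0 2.5 0 0 0" --pt "0 0 0 0 0 0"

```text
time: 1.67
tool_pos: [0.3826, 0.3098, 0.0146]
tcp_rot: [0.284, -3.122, 0.006]
wrist_force: [-1.8, -0.8, -0.8]
width: 0.997
grip_force: 0.0
```

Emit:
play_rows --pt "0 0 0 0 0 0" --pt "0 0 0 0 0 0" --pt "0 0 0 0 0 0" --pt "0 0 0 0 0 0" --pt "0 0 0 0 0 0" --grip 1

```text
time: 2.08
tool_pos: [0.3876, 0.3119, 0.0202]
tcp_rot: [-0.282, 3.126, 0.003]
wrist_force: [0.1, 0.5, 2.9]
width: 0.345
grip_force: 39.6
```

Emit:
play_rows --pt "0 0 0 0 0 0" --pt "0 0 0 0 0 0" --pt "0 0 0 0 0 0" --pt "0 0 0 0 0 0" --pt "0 0 0 0 0 0"

```text
time: 2.5
tool_pos: [0.3876, 0.312, 0.0202]
tcp_rot: [-0.282, 3.126, 0.003]
wrist_force: [-1.3, -0.2, 7.0]
width: 0.348
grip_force: 40.3
```

Run:
```python
from plan import *
p=now(); print(p, sensors.read_state()['width'],sensors.read_state()['grip_force'])
x=plan(p,[.386,.309,.12,1.745],3)
x=plan(x,[.43,.03,.13,.80],8)
x=plan(x,[.418,-.254,.13,-.13],9)
```

```text
t 2.5 tilt [ 0.0026  0.0023 -1.    ]
[np.float64(0.38757158688644605), np.float64(0.3119946415554018), np.float64(0.020222472489706482), np.float64(1.75067283158858)] 0.3481783866262517 40.31638741493225
[[0.07, -0.09, -3.33, 0.0, 0.0, 0.0], [0.07, -0.09, -3.32, 0.0, 0.0, 0.0], [0.07, -0.09, -3.33, 0.0, 0.0, 0.01]] -> [0.386  0.309  0.12   1.7407]
[[0.05, -3.53, -0.12, 0.0, 0.0, 0.12], [-0.38, -3.51, -0.13, 0.0, 0.0, 0.12], [-0.79, -3.44, -0.12, 0.0, 0.0, 0.12], [-1.2, -3.32, -0.13, 0.0, 0.0, 0.12], [-1.59, -3.15, -0.12, 0.0, 0.0, 0.12], [-1.95, -2.94, -0.13, 0.0, 0.0, 0.11], [-2.27, -2.71, -0.12, 0.0, 0.0, 0.12], [-2.57, -2.42, -0.13, 0.0, 0.0, 0.11]] -> [0.43   0.03   0.13   0.8007]
[[-2.1, -2.36, 0.0, 0.0, 0.0, 0.1], [-2.33, -2.14, 0.0, 0.0, 0.0, 0.1], [-2.53, -1.89, 0.0, 0.0, 0.0, 0.1], [-2.7, -1.63, 0.0, 0.0, 0.0, 0.11], [-2.87, -1.32, 0.0, 0.0, 0.0, 0.1], [-2.98, -1.03, 0.0, 0.0, 0.0, 0.11], [-3.08, -0.7, 0.0, 0.0, 0.0, 0.1], [-3.14, -0.39, 0.0, 0.0, 0.0, 0.11], [-3.15, -0.04, 0.0, 0.0, 0.0, 0.1]] -> [ 0.418  -0.254   0.13   -0.1293]
```

Emit:
play_rows --pt "0 0 -3.4 0 0 0" --pt "0 0 -3.3 0 0 0" --pt "0 -0.3 -3.3 0 0 0" --pt "0 -3.5 -0.2 0 0 0.12" --pt "-0.4 -3.5 -0.2 0 0 0.12"

```text
time: 2.92
tool_pos: [0.4015, 0.2402, 0.126]
tcp_rot: [0.097, 3.134, 0.006]
wrist_force: [1.0, -0.8, -0.8]
width: 0.346
grip_force: 40.1
```

Emit:
play_rows --pt "-0.8 -3.4 0 0 0 0.12" --pt "-1.2 -3.3 0 0 0 0.12" --pt "-1.6 -3.2 0 0 0 0.12" --pt "-1.9 -2.9 0 0 0 0.11" --pt "-2.3 -2.7 0 0 0 0.12"

```text
time: 3.33
tool_pos: [0.4283, 0.0636, 0.1227]
tcp_rot: [1.011, 2.974, 0.001]
wrist_force: [-0.9, 0.6, -0.4]
width: 0.344
grip_force: 40.0
```

Emit:
play_rows --pt "-2.6 -2.4 0 0 0 0.11" --pt "-2.1 -2.4 0 0 0 0.1" --pt "-2.3 -2.1 0 0 0 0.1" --pt "-2.5 -1.9 0 0 0 0.1" --pt "-2.7 -1.6 0 0 0 0.11"

```text
time: 3.75
tool_pos: [0.43, -0.097, 0.1226]
tcp_rot: [1.742, 2.614, 0.0]
wrist_force: [0.8, 0.4, -0.9]
width: 0.345
grip_force: 40.0
```

Emit:
play_rows --pt "-2.9 -1.3 0 0 0 0.1" --pt "-3.0 -1.0 0 0 0 0.11" --pt "-3.1 -0.7 0 0 0 0.1" --pt "-3.1 -0.4 0 0 0 0.11" --pt "-3.1 0 0 0 0 0.1"

```text
time: 4.17
tool_pos: [0.4259, -0.2544, 0.1226]
tcp_rot: [2.356, 2.078, 0.0]
wrist_force: [-0.1, 1.3, -1.5]
width: 0.341
grip_force: 40.0
```

Emit:
play_rows --pt "0 0 0 0 0 0" --pt "0 0 0 0 0 0"

```text
time: 4.33
tool_pos: [0.4262, -0.2541, 0.1225]
tcp_rot: [2.352, 2.082, 0.0]
wrist_force: [-0.9, 0.1, -0.7]
width: 0.343
grip_force: 40.0
```

Run:
```python
from plan import *
p=now(); print(p)
x=plan(p,[.418,-.254,.05,-.13],3)
T=save('top','t2.png')
cv2.imwrite('pics/t2c.png',cv2.resize(T[220:360,360:540],(720,560))[...,::-1])
```

```text
t 4.3333 tilt [ 0.0003  0.     -1.    ]
[np.float64(0.4262427126535241), np.float64(-0.2541202440255946), np.float64(0.12252954305944211), np.float64(-0.12163102384188186)]
[[-0.03, -0.27, 2.42, 0.0, 0.0, 0.0], [-0.03, -0.27, 2.42, 0.0, 0.0, 0.0], [-0.03, -0.28, 2.41, 0.0, 0.0, 0.01]] -> [ 0.418  -0.254   0.05   -0.1316]
```

View pics/t2c.png

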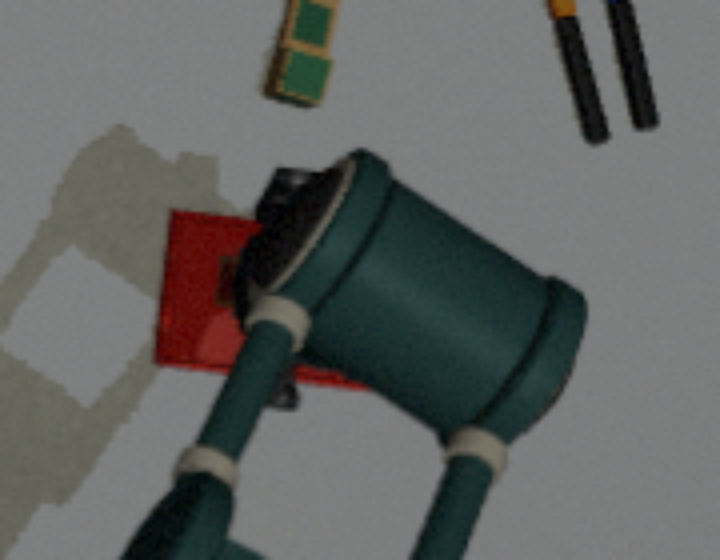

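The red heel is over the tray's left (+y) part, at crop (230,280), and the wedge points along the tray. I'm lowering it.

Emit:
play_rows --pt "0 -0.3 2.4 0 0 0" --pt "0 -0.3 2.4 0 0 0" --pt "-0.1 -0.2 2.4 0 0 0.01" --pt "0 0 1.6 0 0 0" --pt "0 0 0.8 0 0 0"

```text
time: 4.8
tool_pos: [0.4163, -0.2498, 0.0245]
tcp_rot: [-2.353, -2.073, 0.002]
wrist_force: [-18.0, 13.3, 54.4]
width: 0.346
grip_force: 47.7
```

Emit:
play_rows --pt "0 0 0 0 0 0" --pt "0 0 0 0 0 0"

```text
time: 4.97
tool_pos: [0.4187, -0.2517, 0.0265]
tcp_rot: [-2.358, -2.076, -0.0]
wrist_force: [0.6, 0.0, -0.9]
width: 0.344
grip_force: 41.1
```

Emit:
play_rows --pt "0 0 0 0 0 0" --pt "0 0 0 0 0 0" --pt "0 0 0 0 0 0" --pt "0 0 0 0 0 0" --pt "0 0 0 0 0 0" --grip 0.4

```text
time: 5.38
tool_pos: [0.4186, -0.2528, 0.0266]
tcp_rot: [2.36, 2.073, 0.0]
wrist_force: [-0.7, -1.1, 0.6]
width: 0.598
grip_force: 0.0
```

Emit:
play_rows --pt "0 0 -1.5 0 0 0" --pt "0 0 -2.5 0 0 0" --pt "0 0 -3 0 0 0" --pt "0 0 -3 0 0 0" --pt "0 0 0 0 0 0"

```text
time: 5.8
tool_pos: [0.4224, -0.2555, 0.1329]
tcp_rot: [2.352, 2.066, 0.005]
wrist_force: [1.2, -0.5, 0.3]
width: 0.6
grip_force: 0.0
```

Run:
```python
from plan import *
p=now(); print(p)
x=plan(p,[.50,-.28,.14,.55],6)
x=plan(x,[.556,-.306,.12,1.28],6)
```

```text
t 5.8 tilt [ 0.0095 -0.0064 -0.9999]
[np.float64(0.4223889256339715), np.float64(-0.2554768108474096), np.float64(0.13286116660231437), np.float64(-0.12907179982865452)]
[[-0.24, 1.34, -0.12, 0.0, 0.0, -0.11], [-0.38, 1.3, -0.12, 0.0, 0.0, -0.11], [-0.52, 1.25, -0.12, 0.0, 0.0, -0.11], [-0.66, 1.18, -0.12, 0.0, 0.0, -0.12], [-0.8, 1.1, -0.12, 0.0, 0.0, -0.11], [-0.91, 1.01, -0.11, 0.0, 0.0, -0.12]] -> [ 0.5    -0.28    0.14    0.5509]
[[-0.86, 0.57, 0.33, 0.0, 0.0, -0.12], [-0.92, 0.46, 0.33, 0.0, 0.0, -0.12], [-0.97, 0.35, 0.33, 0.0, 0.0, -0.12], [-1.0, 0.23, 0.34, 0.0, 0.0, -0.12], [-1.02, 0.1, 0.33, 0.0, 0.0, -0.12], [-1.03, -0.01, 0.34, 0.0, 0.0, -0.13]] -> [ 0.556  -0.306   0.12    1.2809]
```

Emit:
play_rows --pt "-0.2 1.3 -0.2 0 0 -0.11" --pt "-0.4 1.3 -0.2 0 0 -0.11" --pt "-0.5 1.3 0 0 0 -0.11" --pt "-0.7 1.2 0 0 0 -0.12" --pt "-0.8 1.1 0 0 0 -0.11" --grip 0

```text
time: 6.22
tool_pos: [0.484, -0.2733, 0.1301]
tcp_rot: [1.687, 2.65, -0.0]
wrist_force: [0.5, 0.3, -0.5]
width: 0.999
grip_force: 0.0
```

Emit:
play_rows --pt "-0.9 1.0 0 0 0 -0.12" --pt "-0.9 0.6 0.3 0 0 -0.12" --pt "-0.9 0.5 0.3 0 0 -0.12" --pt "-1.0 0.3 0.3 0 0 -0.12" --pt "-1.0 0.2 0.3 0 0 -0.12"

```text
time: 6.63
tool_pos: [0.5343, -0.2951, 0.1176]
tcp_rot: [-0.829, -3.03, -0.0]
wrist_force: [0.1, -0.2, -0.5]
width: 1.001
grip_force: 0.0
```

Emit:
play_rows --pt "-1.0 0.1 0.3 0 0 -0.12" --pt "-1.0 0 0.3 0 0 -0.12" --pt "0 0 0 0 0 0" --pt "0 0 0 0 0 0"

```text
time: 6.97
tool_pos: [0.552, -0.3032, 0.1116]
tcp_rot: [-0.474, -3.104, -0.001]
wrist_force: [0.4, -0.3, -0.4]
width: 0.998
grip_force: 0.0
```

Run:
```python
from plan import *
p=now(); print(p)
x=plan(p,[.556,-.306,.011,1.28],4)
T=save('top','t3.png')
cv2.imwrite('pics/t3c.png',cv2.resize(T[190:330,360:540],(720,560))[...,::-1])
```

```text
t 6.9667 tilt [-0.0011  0.0006 -1.    ]
[np.float64(0.5519785464450453), np.float64(-0.3031983337936905), np.float64(0.11158563829064222), np.float64(1.267670915530058)]
[[-0.12, -0.04, 2.51, 0.0, 0.0, -0.0], [-0.12, -0.04, 2.52, 0.0, 0.0, -0.0], [-0.11, -0.03, 2.51, 0.0, 0.0, -0.01], [-0.12, -0.04, 2.52, 0.0, 0.0, -0.0]] -> [ 0.556  -0.306   0.011   1.2777]
```

View pics/t3c.png

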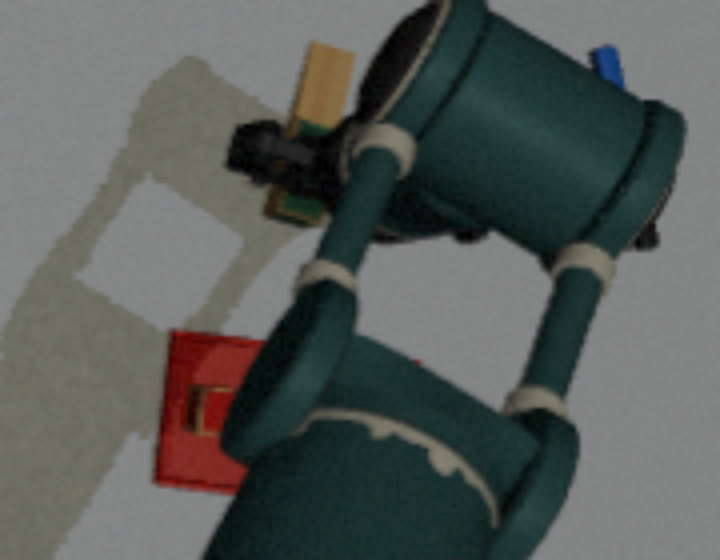

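The red heel lies in the tray at crop (210,408). The gripper is above the green heel, which shows at crop (300,205). I'm descending gently to grip it.

Emit:
play_rows --pt "-0.2 0 2.5 0 0 0" --pt "-0.1 -0.1 2.5 0 0 0" --pt "-0.1 0 2.2 0 0 -0.01" --pt "0 0 1.5 0 0 0" --pt "0 0 0.9 0 0 0"

```text
time: 7.43
tool_pos: [0.5537, -0.3043, 0.014]
tcp_rot: [-0.457, -3.105, -0.002]
wrist_force: [-0.1, 0.9, -0.5]
width: 0.998
grip_force: 0.0
```

Emit:
play_rows --pt "0 0 0 0 0 0" --pt "0 0 0 0 0 0" --pt "0 0 0 0 0 0" --pt "0 0 0 0 0 0" --pt "0 0 0 0 0 0" --grip 1 --force 60

```text
time: 7.85
tool_pos: [0.5572, -0.3062, 0.0184]
tcp_rot: [0.453, 3.106, -0.002]
wrist_force: [0.4, -0.2, 0.3]
width: 0.345
grip_force: 59.7
```

Emit:
play_rows --pt "0 0 0 0 0 0" --pt "0 0 0 0 0 0" --pt "0 0 0 0 0 0" --pt "0 0 0 0 0 0"

```text
time: 8.18
tool_pos: [0.5572, -0.3062, 0.0182]
tcp_rot: [0.453, 3.106, -0.002]
wrist_force: [-0.3, 1.1, 6.9]
width: 0.343
grip_force: 60.6
```

Run:
```python
from plan import *
p=now(); s=sensors.read_state();print(p,s['width'],s['wrist_force'])
# stand axis
L=np.array([.579,.0056]); a=-.05; u=np.array([np.cos(a),np.sin(a)])
g=L-.10*u; print(g)
x=plan(p,[p[0],p[1],p[2]+.04,p[3]],2)
x=plan(x,[*(L-.14*u),p[2]+.03,1.52],10)
```

```text
t 8.1833 tilt [ 0.0028 -0.0017 -1.    ]
[np.float64(0.5571625082489798), np.float64(-0.30623771838603153), np.float64(0.018196880471552414), np.float64(1.2808812874193738)] 0.342757206589869 [-0.2832  1.0919  6.9401]
[0.4791 0.0106]
[[0.0, 0.0, -2.0, 0.0, 0.0, -0.0], [0.0, 0.0, -2.0, 0.0, 0.0, -0.0]] -> [ 0.5572 -0.3062  0.0582  1.2809]
[[2.04, 2.72, 0.1, 0.0, 0.0, -0.02], [1.99, 2.76, 0.1, 0.0, 0.0, -0.02], [1.93, 2.8, 0.1, 0.0, 0.0, -0.02], [1.88, 2.83, 0.1, 0.0, 0.0, -0.03], [1.79, 2.89, 0.1, 0.0, 0.0, -0.02], [1.73, 2.93, 0.1, 0.0, 0.0, -0.03], [1.64, 2.98, 0.1, 0.0, 0.0, -0.02], [1.58, 3.01, 0.1, 0.0, 0.0, -0.03], [1.49, 3.05, 0.1, 0.0, 0.0, -0.02], [1.44, 3.08, 0.1, 0.0, 0.0, -0.03]] -> [0.4391 0.0126 0.0482 1.5209]
```

Emit:
play_rows --pt "0 0 -2 0 0 0" --pt "0 0 -3 0 0 0" --pt "2.0 2.7 -1 0 0 -0.02" --pt "2.0 2.8 0 0 0 -0.02" --pt "1.9 2.8 0 0 0 -0.02"

```text
time: 8.6
tool_pos: [0.5215, -0.2095, 0.0777]
tcp_rot: [0.361, 3.118, -0.001]
wrist_force: [0.4, 0.6, -0.9]
width: 0.343
grip_force: 59.8
```

Emit:
play_rows --pt "1.9 2.8 0 0 0 -0.03" --pt "1.8 2.9 0 0 0 -0.02" --pt "1.7 2.9 0 0 0 -0.03" --pt "1.7 3.0 0 0 0 -0.02" --pt "1.6 3.0 0 0 0 -0.03"

```text
time: 9.02
tool_pos: [0.4599, -0.0491, 0.0761]
tcp_rot: [-0.156, -3.137, -0.0]
wrist_force: [1.2, 0.6, 0.2]
width: 0.337
grip_force: 59.7
```

Emit:
play_rows --pt "1.5 3.1 0 0 0 -0.02" --pt "1.4 3.1 0.5 0 0 -0.03" --pt "0 0 1 0 0 0" --pt "0 0 0 0 0 0" --pt "0 0 0 0 0 0"

```text
time: 9.43
tool_pos: [0.4372, 0.0137, 0.0608]
tcp_rot: [-0.077, -3.139, 0.001]
wrist_force: [0.1, 0.2, -1.4]
width: 0.338
grip_force: 59.9
```

Run:
```python
from plan import *
p=now(); print(p)
T=save('top','t4.png'); S=optics.read_camera('scene')
a=np.hstack([cv2.resize(T[180:300,255:375],(400,400)),cv2.resize(S[195:315,255:375],(400,400))])
cv2.imwrite('pics/t4c.png',a[...,::-1])
# blue face, both views
B=((105,90,50),(125,255,255))
for n,im,roi in (('top',T,(265,365,222,240)),('scene',S,(295,360,220,285))):
    for ce,ar,m in blobs(im,*B,roi,15):
        ys,xs=np.nonzero(m); print(n,ce,ar,plane(n,ce,.023)[0],'ends',plane(n,[[xs.min(),ys[xs==xs.min()].mean()],[xs.max(),ys[xs==xs.max()].mean()]],.023))
```

```text
t 9.4333 tilt [-0.0013 -0.0004 -1.    ]
[np.float64(0.43724214900081004), np.float64(0.013728727108501853), np.float64(0.06080249712121294), np.float64(1.5217924896126862)]
top [312.8827 229.4358] 179 [0.5793 0.0048 0.023 ] ends [[ 0.5839  0.1045  0.023 ]
 [ 0.5743 -0.093   0.023 ]]
```

View pics/t4c.png

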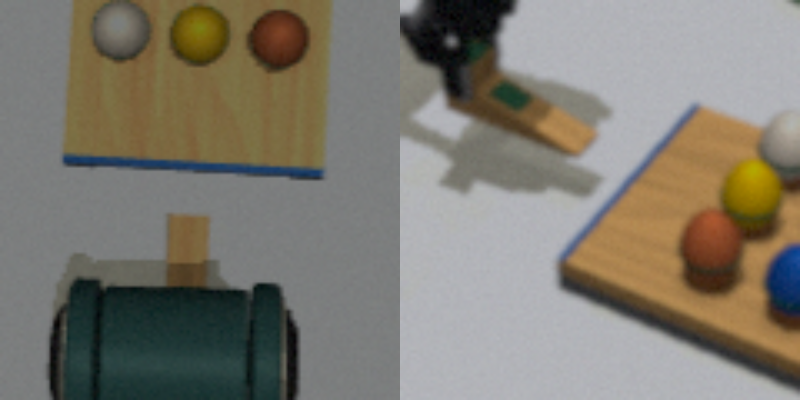

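The scene view shows the wedge held level and clear of the table. The top view shows it pointing straight at the middle of the blue edge, with its thin end at crop (188,215) and the edge at (193,165). I'm lowering it to the table and then approaching.

Emit:
play_rows --pt "0 0 1.6 0 0 0" --pt "0 0 1.3 0 0 0" --pt "0 0 0.8 0 0 0" --pt "0 0 0.4 0 0 0" --pt "0 0 0.1 0 0 0"

```text
time: 9.95
tool_pos: [0.4376, 0.0131, 0.0187]
tcp_rot: [-0.08, -3.139, 0.0]
wrist_force: [-0.4, -0.2, -1.5]
width: 0.342
grip_force: 59.9
```

Emit:
play_rows --pt "-1 0 0 0 0 0" --pt "-1.5 0 0 0 0 0" --pt "-1.5 0 0 0 0 0" --pt "-1 0 0 0 0 0" --pt "0 0 0 0 0 0"

```text
time: 10.37
tool_pos: [0.4919, 0.0111, 0.0208]
tcp_rot: [0.079, 3.136, -0.0]
wrist_force: [0.7, 0.2, -0.9]
width: 0.346
grip_force: 59.9
```

Emit:
play_rows --pt "-0.5 0 0 0 0 0" --pt "-0.3 0 0 0 0 0" --pt "0 0 0 0 0 0" --pt "0 0 0 0 0 0"

```text
time: 10.7
tool_pos: [0.4953, 0.011, 0.0192]
tcp_rot: [-0.078, -3.14, -0.0]
wrist_force: [0.8, -0.5, -0.5]
width: 0.344
grip_force: 59.9
```

Emit:
play_rows --pt "0 0 0.1 0 0 0" --pt "-0.4 0 0.05 0 0 0" --pt "-0.4 0 0 0 0 0" --pt "0 0 0 0 0 0" --pt "0 0 0 0 0 0"

```text
time: 11.12
tool_pos: [0.5043, 0.0106, 0.0182]
tcp_rot: [0.078, 3.139, -0.0]
wrist_force: [1.5, -0.4, 1.4]
width: 0.339
grip_force: 60.3
```

Emit:
play_rows --pt "-0.3 0 0 0 0 0" --pt "-0.2 0 0 0 0 0" --pt "0 0 0 0 0 0" --pt "0 0 0 0 0 0"

```text
time: 11.45
tool_pos: [0.5086, 0.0103, 0.0182]
tcp_rot: [-0.078, -3.141, -0.0]
wrist_force: [-2.6, -0.1, 6.2]
width: 0.339
grip_force: 60.8
```

Emit:
play_rows --pt "-0.2 0 0 0 0 0" --pt "-0.2 0 0 0 0 0" --pt "0 0 0 0 0 0" --pt "0 0 0 0 0 0"

```text
time: 11.78
tool_pos: [0.5125, 0.0101, 0.0182]
tcp_rot: [-0.078, -3.14, 0.0]
wrist_force: [-2.5, 0.8, 6.5]
width: 0.339
grip_force: 60.9
```

Emit:
play_rows --pt "-0.2 0 0 0 0 0" --pt "0 0 0 0 0 0" --pt "0 0 0 0 0 0"

```text
time: 12.03
tool_pos: [0.5143, 0.0101, 0.0181]
tcp_rot: [-0.078, -3.14, -0.0]
wrist_force: [-2.9, 1.2, 7.4]
width: 0.34
grip_force: 61.0
```

Emit:
play_rows --pt "-0.2 0 0 0 0 0" --pt "0 0 0 0 0 0" --pt "0 0 0 0 0 0"

```text
time: 12.28
tool_pos: [0.5163, 0.0099, 0.0181]
tcp_rot: [-0.078, -3.14, 0.0]
wrist_force: [-3.6, 0.7, 6.5]
width: 0.343
grip_force: 61.0
```

Emit:
play_rows --pt "-0.2 0 0 0 0 0" --pt "0 0 0 0 0 0" --pt "0 0 0 0 0 0"

```text
time: 12.53
tool_pos: [0.5183, 0.0099, 0.0182]
tcp_rot: [-0.078, -3.14, 0.0]
wrist_force: [-3.1, -0.2, 7.2]
width: 0.344
grip_force: 61.0
```

Emit:
play_rows --pt "-0.2 0 0 0 0 0" --pt "0 0 0 0 0 0" --pt "0 0 0 0 0 0"

```text
time: 12.78
tool_pos: [0.5189, 0.0098, 0.0182]
tcp_rot: [-0.078, -3.137, -0.0]
wrist_force: [-7.8, 0.2, 11.5]
width: 0.34
grip_force: 61.4
```

Emit:
play_rows --pt "-0.2 0 0 0 0 0" --pt "0 0 0 0 0 0" --pt "0 0 0 0 0 0"

```text
time: 13.03
tool_pos: [0.5192, 0.0098, 0.0181]
tcp_rot: [-0.077, -3.133, -0.0]
wrist_force: [-11.3, 0.7, 17.1]
width: 0.343
grip_force: 62.2
```

Emit:
play_rows --pt "-0.2 0 0 0 0 0" --pt "0 0 0 0 0 0" --pt "0 0 0 0 0 0"

```text
time: 13.28
tool_pos: [0.5193, 0.0098, 0.0181]
tcp_rot: [-0.078, -3.129, -0.0]
wrist_force: [-17.4, 1.5, 23.1]
width: 0.34
grip_force: 62.9
```

Contact came at x = 0.519, as predicted. The downward push is adding table friction, so I'll ease it off and keep advancing.

Emit:
play_rows --pt "0 0 -0.15 0 0 0" --pt "0 0 -0.1 0 0 0" --pt "0 0 0 0 0 0"

```text
time: 13.53
tool_pos: [0.5201, 0.0098, 0.0184]
tcp_rot: [-0.078, -3.132, -0.0]
wrist_force: [-7.0, 0.6, 1.3]
width: 0.341
grip_force: 60.0
```

Emit:
play_rows --pt "-0.2 0 0 0 0 0" --pt "0 0 0 0 0 0" --pt "0 0 0 0 0 0"

```text
time: 13.78
tool_pos: [0.5219, 0.0097, 0.0184]
tcp_rot: [-0.078, -3.131, -0.0]
wrist_force: [-8.0, 1.0, 2.5]
width: 0.339
grip_force: 60.4
```

Emit:
play_rows --pt "-0.2 0 0 0 0 0" --pt "0 0 0 0 0 0" --pt "0 0 0 0 0 0"

```text
time: 14.03
tool_pos: [0.5239, 0.0096, 0.0183]
tcp_rot: [-0.078, -3.131, -0.0]
wrist_force: [-7.8, 0.5, 2.2]
width: 0.344
grip_force: 60.4
```

Emit:
play_rows --pt "-0.2 0 0 0 0 0" --pt "0 0 0 0 0 0" --pt "-0.2 0 0 0 0 0" --pt "0 0 0 0 0 0" --pt "0 0 0 0 0 0"

```text
time: 14.45
tool_pos: [0.528, 0.0093, 0.0183]
tcp_rot: [-0.078, -3.132, -0.0]
wrist_force: [-8.0, 0.6, 2.7]
width: 0.342
grip_force: 60.4
```

Emit:
play_rows --pt "-0.2 0 0 0 0 0" --pt "0 0 0 0 0 0" --pt "-0.2 0 0 0 0 0" --pt "0 0 0 0 0 0" --pt "0 0 0 0 0 0"

```text
time: 14.87
tool_pos: [0.532, 0.0091, 0.0183]
tcp_rot: [-0.078, -3.132, -0.0]
wrist_force: [-7.4, 1.3, 1.7]
width: 0.344
grip_force: 60.3
```

Run:
```python
from plan import *
p=now(); print(p)
T=save('top','t5.png'); S=save('scene','s5.png')
a=np.hstack([cv2.resize(T[180:300,255:375],(400,400)),cv2.resize(S[195:315,245:365],(400,400),interpolation=cv2.INTER_CUBIC)])
cv2.imwrite('pics/t5c.png',a[...,::-1])
```

```text
t 14.8667 tilt [-0.009   0.0003 -1.    ]
[np.float64(0.5320092133776053), np.float64(0.009149178839850745), np.float64(0.018312414023390504), np.float64(1.521044299040097)]
```

View pics/t5c.png

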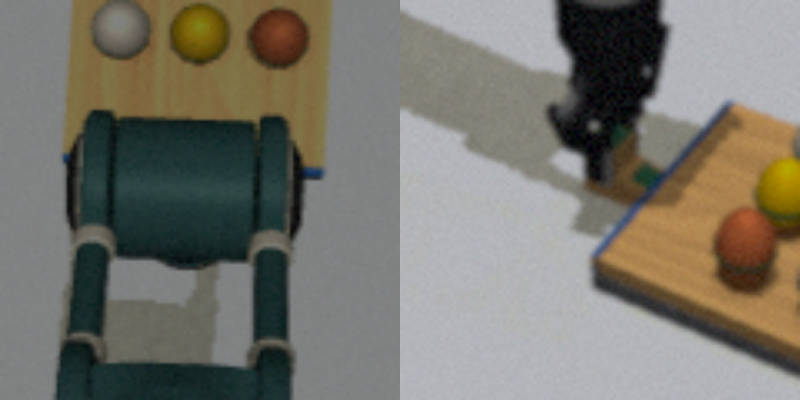

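The wedge is under the edge at scene crop (650,180), and the gripper is clear of the board. It has gone 13 mm past contact, so the edge is up about 3.5 mm. Another 6 mm gives about 5 mm.

Emit:
play_rows --pt "-0.2 0 0 0 0 0" --pt "0 0 0 0 0 0" --pt "-0.2 0 0 0 0 0" --pt "0 0 0 0 0 0" --pt "-0.2 0 0 0 0 0"

```text
time: 15.38
tool_pos: [0.5374, 0.0089, 0.0182]
tcp_rot: [-0.078, -3.131, -0.0]
wrist_force: [-9.5, 0.8, 5.6]
width: 0.344
grip_force: 60.5
```

Emit:
play_rows --pt "0 0 0 0 0 0" --pt "0 0 0 0 0 0" --pt "0 0 0 0 0 0" --pt "0 0 0 0 0 0" --pt "0 0 0 0 0 0"

```text
time: 15.8
tool_pos: [0.5381, 0.0088, 0.0183]
tcp_rot: [-0.078, -3.132, -0.0]
wrist_force: [-6.7, -0.3, 2.5]
width: 0.345
grip_force: 60.3
```

Run:
```python
from plan import *
p=now(); print(p)
S=optics.read_camera('scene'); T=optics.read_camera('top'); S0=cv2.imread('pics/scene0.png')[...,::-1]
# board corner rise: front-right lower corner (0.5745,-0.095): predicted pixel shift for 5 mm, and measured by phase correlation
X=[.574,-.093,.02]; print('pred',proj('scene',np.add(X,[0,0,.005]))-proj('scene',X))
u,v=proj('scene',X)[0].astype(int); print(u,v)
f=lambda I:np.float32(cv2.cvtColor(np.ascontiguousarray(I),cv2.COLOR_RGB2GRAY)[v-14:v+14,u-14:u+14])
print('meas',cv2.phaseCorrelate(f(S0),f(S),cv2.createHanningWindow((28,28),cv2.CV_32F)))
R=((0,150,60),(8,255,255))
for ce,a,_ in blobs(S,*R,(145,240,275,355),5): print('tray',ce,a)
cv2.imwrite('pics/t6c.png',np.hstack([cv2.resize(S[195:315,245:365],(400,400)),cv2.resize(S[255:375,140:260],(400,400))])[...,::-1])
```

```text
t 15.8 tilt [-0.0086  0.0003 -1.    ]
[np.float64(0.5381463859892109), np.float64(0.008825916753057366), np.float64(0.018316158781131915), np.float64(1.5210269989831173)]
pred [[-0.0719 -1.499 ]]
303 275
meas ((-0.29825973539134765, -0.7583853081293075), 1.0081234900156657)
tray [190.4623 316.4825] 2029
```

View pics/t6c.png

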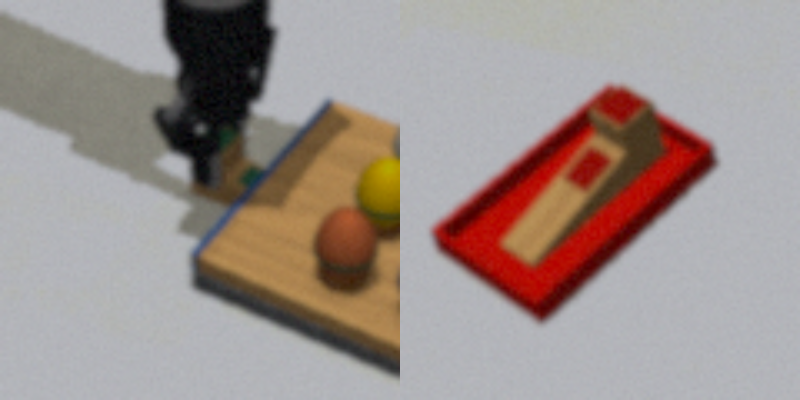

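The red wedge lies flat in the tray, at crop (580,180), and the board's front is up on the wedge. The correlation window mixed in the fixed base, so I'll check the lift on the yellow and brown eggs instead.

Run:
```python
from plan import *
S=optics.read_camera('scene'); S0=cv2.imread('pics/scene0.png')[...,::-1]
L=np.array([.579,.005,.016]); u=np.array([np.cos(.05),-np.sin(.05),0]); z=np.array([0,0,1.])
hing=L+.21*u
def lift(X,h):
    th=h/.21; d=np.array(X)-hing; a,b=d@u,d[2]
    return np.array(X)+u*(a*(np.cos(th)-1)+b*np.sin(th))+z*(b*(np.cos(th)-1)-a*np.sin(th))
for px in((348,269),(361,253)):
    X=plane('scene',[px],.06)[0]
    g=lambda I:np.float32(cv2.cvtColor(np.ascontiguousarray(I),cv2.COLOR_RGB2GRAY)[px[1]-13:px[1]+13,px[0]-13:px[0]+13])
    print(X,'pred 5mm',proj('scene',lift(X,.005))-proj('scene',X),'meas',cv2.phaseCorrelate(g(S0),g(S),cv2.createHanningWindow((26,26),cv2.CV_32F)))
```

```text
[ 0.6751 -0.0636  0.06  ] pred 5mm [[ 0.4613 -0.6594]] meas ((0.9888043360440903, 0.030279580590027777), 1.117865103262442)
[ 0.6794 -0.0014  0.06  ] pred 5mm [[ 0.4697 -0.6585]] meas ((1.058078193780073, -0.19376598495997222), 1.1400860902867362)
```

Those shifts are near the noise level. I'll use a sharper cue: the wood-to-grey lower edge of the board's right side, near the front.

Run:
```python
from plan import *
S=np.mean([optics.read_camera('scene').astype(float) for _ in range(4)],0); S0=cv2.imread('pics/scene0.png')[...,::-1].astype(float)
def edge(I,c):
    s=(I[:,c,0]-I[:,c,2])[255:312]; k=s.max()/2; i=np.where(s>k)[0].max(); return 255+i+(s[i]-k)/(s[i]-s[i+1])
cs=list(range(309,345,4))
print([round(edge(S,c)-edge(S0,c),2) for c in cs])
for d in(.0,.03,.06): # distance behind edge on right side, lower edge
    X=np.array([.574+d,-.095-.05*d,.016]); print(proj('scene',X)[0],'pred shift 5mm',proj('scene',X+[0,0,.005*(1-d/.21)])[0]-proj('scene',X)[0])
```

```text
[np.float64(-1.85), np.float64(-0.99), np.float64(-1.45), np.float64(-1.0), np.float64(-0.91), np.float64(-1.08), np.float64(-0.05), np.float64(-1.37), np.float64(-0.5)]
[302.8328 276.7535] pred shift 5mm [-0.073  -1.4916]
[313.7249 281.4067] pred shift 5mm [-0.0334 -1.2793]
[324.8618 286.162 ] pred shift 5mm [-0.0024 -1.0665]
```

The measured rise (−1.85 to −0.9 px near the front) matches a lift of about 5 mm. I'm handing in the job.

```bash
python3 -c "
from h import *
s=sensors.read_state();print(s['time'],s['tool_pos'],s['wrist_force'],s['grip_force'])
print(order.finish_job())"
```

```text
16.15 [0.5381528  0.00881803 0.01832502] [-7.44293574  0.21394317  2.2282578 ] 60.29759645462036
the job is handed in; nothing more can be done
None
```

I handed in the job at 16 s; no verdict came back. The red wedge is released flat in the tray, and the gripped green wedge holds the board's front edge about 5 mm up by my camera and contact estimates.

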